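Clear rejected prints into the scrap hopper

ROBOT

A 6-joint arm with a two-finger parallel gripper is mounted at the origin on a cart in front of the work surface, level with it; the furniture and walls round the work are solid. World frame = base frame: x ahead of the robot, y to its left, z up, the work surface at z = 0. Lengths are in mm, angles in rad, forces in N, time in s.
With the tool pointing down it reaches from about 400 to 925 mm from the base axis. Payload 12.5 kg.
Tool frame: the origin (TCP) lies midway between the tips of the shut fingers; the grasp point (between the pads) lies 19 mm behind it (manip.grip_point_offset is the distance from the TCP to the grasp point, in mm); z points along the fingers, y is the line along which they close (so a half turn about z gives the same grasp; the last joint's range is limited). The gripper opens to 95 mm and grips with 3 to 60 N. Pads are 20 mm wide; open, the fingers measure 119 mm over their backs; the gripper's body (75 mm by 180 mm) begins 59 mm behind the grasp point.
Start: joints at [-1.449, 0.491, 1.559, -0, 1.092, -0.106], TCP at [141.169, -608.866, 214.661] pointing down, gripper open.
Joint ranges: [-3.1, 3.1], [-0.84, 2.19], [0.05, 2.79], [-1.13, 4.28], [0.06, 2.93], [-2.69, 2.69]. Speed limits (rad/s): [2.22, 2.22, 2.79, 3.14, 3.14, 3.14].

INTERFACE

Orientations are given as a rotation vector (axis times angle).
In Python, from rig import manip gives the robot as it stands. The module is installed in compiled form; this text tells all that it offers.
- The arm moves only by the tool jog_arm, never from a script. Its argument "moves" is a list of rows, each an object of numbers: "dx", "dy", "dz": the shift along the tool's x, y, z scaled (see below); "wx", "wy", "wz": the turn, a rotation vector about the tool's x, y, z scaled (see below); "jaw": the gripper command: -1 is shut, 1 is fully open, values between are in proportion. In form: [{"dx": .., "dy": .., "dz": .., "wx": .., "wy": .., "wz": .., "jaw": ..}, ...]. A call has 1 to 12 rows; each row shifts and turns the commanded pose from where the row before left it, along the tool's axes as they then stand; what a row does not reach is not made up. The controller multiplies each number of a shift by 0.03 m and each number of a turn by 0.08 rad. A row lasts 1/12 s, in which the tool goes at most 41.7 mm and 7.16 degrees, less where a joint would pass 70% of its speed; a pose out of reach is approached as far as the arm can. A call with a number of a shift or a turn outside -1 to 1 is refused whole. A call with a gripper value outside its range is refused whole. The fingers move at their own pace and stop on an object; the grip force is fixed at half the most. Time passes only in rows, so rows that do not move let the fingers close. It gives the time, the measured TCP pose, the force, the opening and the grip force at its end, in the units of the state.
- manip.state(): the state, without advancing time (a new reading comes with each control period).
- manip.camera(name): name is "scene" or "side" or "wrist"; returns the picture (384x512x3 uint8, blue, green, red); there is no depth.
- manip.calibration(name): a dict with "fx", "fy", "cx", "cy" (pixels), "position" and "orientation" of the camera in the world. Camera axes: x right, y up, looking along -z (the intrinsics and any distortion apply to the point x, -y, -z); pixel columns grow to the right and rows downward; lengths in mm; the calibration is good to about 2 mm. A picture is of the moment at which its call begins: read the wrist's pose just before it. calibration takes no time and is no camera call; for the wrist camera it gives the pose at the moment of the call.
- manip.job_done(): hands the job in; it is judged then, once.
The state is a dict: "clock": time; "joint_pos": joint angles; "joint_vel": joint speeds; "tau": joint torques, N m; "tool_pos": TCP position; "orientation": TCP orientation; "wrist_force": force on the tool from outside, world axes, zero at the start; "ft_torque": the same for the moment, N m; "width": finger opening in mm; "grasp_force": force on a finger pad.
Only numpy, scipy, OpenCV 4.12 (cv2) and the standard library are available. Lean on these libraries where they do the work, as an engineer would, in place of code of your own. Each camera call takes 0.05 s, during which the arm holds its last target. There are 200 camera calls.

TASK

Clear the two rejected prints, the housing and the hood on the left half of the trimming deck, into the left-hand bay of the scrap hopper in front of the deck. First slide the left-hand cover fully open, underneath its neighbour; then get both prints into the open bay, well below its rim (it is enough to push them off the deck's front edge). Leave that cover open and the right-hand cover shut, and do not disturb the tube mount and the calliper on the deck or the screwdriver, hex keys and pen beside the station.

Things in the scene. Friction and masses are not known exactly. Their poses are not given: they have to be found in the camera images.
- station: fixed trimming station: two-bay scrap hopper (near the robot) with a plywood deck behind it, 355 mm deep (x) by 480 mm wide (y). Origin: centre of its footprint at bench height; x away from the robot, y left, z up. Hopper at x -177.5 to -22.5 mm, floor 6 mm high, walls 5 mm; a divider at y 0 parts left bay (y > 0) from right. All rims, rails and deck end at 124 mm height
- left_cover (a joint): left steel cover, the lower one, 230 mm long (y), 4 mm thick, top at 111 mm. Metres: 0 shut, 0.20 fully open; grows as it slides right (station -y) under the right cover. Its outer end is at y +232 mm when shut, +32 mm when fully open: the mouth is then clear from y +32 to +233 mm. Sliding takes 2 to 3 N; it stays where left. Starts 0 to 60 mm open
- left_pull (a point): middle of the top of the left cover's pull: black upright bar 14 mm from the cover's outer (left) end, 12 mm thick (station y), 95 mm long (station x), top at 146 mm, 22 mm above rails and end stop. Moves with the cover (at y +18 mm when fully open, bounding the mouth on the right). Push it from its left with fingertips just above the end stop, or pinch it
- right_cover (a joint): right cover, the upper one, with a like bar near its right end; metres, 0 shut, grows as it slides left over the left cover. Starts within 10 mm of shut and shall stay so
- left_bay (a point): middle of the left bay's floor (station x -100, y +120, z 6 mm). Its mouth above, between the 12 mm wide cover rails, is 131 mm in x (station x -165.5 to -34.5); black end stops 7 mm wide close the track at y +-240 mm. A few small scraps are stuck to the floor along its front wall
- deck_edge (a point): point on the deck's front edge, behind the left bay (station x -22.5, y +130, z 124 mm). The deck is flat at 124 mm from here to x +174; the rail in front is level with it, so a thing pushed toward -x slides on to x -34.5 and drops into the open mouth. A lip 3 mm thick and 11 mm high runs along the deck's back and sides, none at the front
- housing: rejected print: dark grey boat-shaped housing, 60 (its x) x 112 (its y) x 30 mm high, about 0.09 kg. Origin: centre of its underside. Lies flat on the left half of the deck, its length roughly along the station's x (toward the robot)
- housing_mid (a point): centre of the housing, 15 mm above its underside
- hood: rejected print: dark grey chunky hood, 64 (its x) x 62 (its y) x 46 mm high, about 0.06 kg. Origin: centre of its underside. Stands on the left half of the deck beside the housing, some 10 to 40 mm from it; which of the two is the left one varies
- hood_mid (a point): centre of the hood, 23 mm above its underside
- tube_mount: bystander on the right half of the deck, nearer its front: dark printed twin tube mount, 47 x 65 x 50 mm
- pen: bystander on the bench right of the station: white marker pen, 134 mm long, pointing away from the robot
- screwdriver: bystander on the bench left of the station: red-handled screwdriver, 195 mm long, pointing away from the robot
- hex_keys: bystander on the bench left of the station: hex key set in a teal holder, 118 mm long, pointing away from the robot
- calliper: bystander at the back of the right half of the deck: calliper, 212 mm long, lying along the deck

How it is judged (in metres and radians):
On the way, in this order (a step that is already met when the one before it is completed fails the run):
1. the left cover is slid open underneath its neighbour (at least 180 of its 200 mm) (value of joint left_cover above 0.18 m), for 0.2 s.
2. both prints are in the left bay, their centres below the covers (height (world z) of each of housing_mid, hood_mid below 0.095 m and x of housing_mid in the frame of station between -0.1725 and -0.0275 m and y of housing_mid in the frame of station between 0 and 0.235 m and x of hood_mid in the frame of station between -0.1725 and -0.0275 m and y of hood_mid in the frame of station between 0 and 0.235 m), for 0.2 s.
At the end, for the whole second after the job is handed in: Both prints lie at rest inside the left bay, their centres between its walls and less than 95 mm above the bench (the covers run at 107 mm), the left cover is still open by at least 170 of 200 mm and the right cover is shut to within 30 mm (all of step 2 and linear speed of each of housing, hood below 0.03 m/s and value of joint left_cover above 0.17 m and value of joint right_cover below 0.03 m); the robot touches nothing.
It fails at once if the right-hand cover is opened by more than 30 mm (value of joint right_cover above 0.03 m).
It fails at once if a bystander on the deck or the bench is moved by more than 25 mm (distance of any of tube_mount, pen, screwdriver, hex_keys, calliper from where it was at the start of the episode above 0.025 m).
It also fails if it takes over 48 s, if anything falls off the work surface, if the arm or the gripper's body presses on something with over 40 N, if the wrist force passes 120 N, or if a joint passes its speed limit or range.

## Working session

There is one attempt and no reset: what is moved stays moved. The work goes in short steps, Python scripts to look and compute and a tool call to move; the robot and the scene stay as the last step left them, time stands still between calls to the robot, and variables do not carry over. Pictures are saved under pics/ and viewed, at most 10 in all, crops included, and the job is handed in when it is done.

Besides the shell and the picture viewer there is one more tool, called after "Emit:" as name(argument=value, ...) on one line, values as JSON. jog_arm: Moves the arm, as the interface text tells. Its arguments: {"type":"object","properties":{"moves":{"type":"array"}},"required":["moves"]}

```bash
mkdir -p pics; python3 - <<'E'
from rig import manip
import cv2
s=manip.state();print(s)
for n in("scene","side"):
    im=manip.camera(n);print(n,manip.calibration(n));cv2.imwrite(f"pics/{n}0.png",cv2.resize(im,(800,600),interpolation=cv2.INTER_CUBIC))
E
```

```text
{'clock': 0.0, 'joint_pos': array([-1.44857986e+00,  4.91561516e-01,  1.55948858e+00, -1.38596429e-06,
        1.09170908e+00, -1.05601748e-01]), 'joint_vel': array([-7.41058047e-04, -9.74512837e-05,  1.34626105e-03,  1.55264705e-03,
        2.51824153e-04, -2.99047896e-04]), 'tau': array([-1.27628598e-03, -6.12645507e+01, -2.58180517e+01,  6.92520663e-02,
        4.82087815e-02, -1.30670296e-04]), 'tool_pos': array([ 141.14604401, -608.58066345,  214.04706562]), 'orientation': array([-3.12007413e+00, -3.56951043e-01,  1.71468430e-05]), 'wrist_force': array([-0.95093721, -0.04684991, -0.01133023]), 'ft_torque': array([ 0.00238849,  0.02575588, -0.05106461]), 'grasp_force': 0.0, 'width': 95.36843134522647}
scene {'fx': 372.72978131310157, 'fy': 372.72978131310157, 'cx': 257.20693567429834, 'cy': 191.9758871733654, 'position': array([126.67972763, 502.04725963, 850.12276202]), 'orientation': array([ 0.34036551, -0.88622263, -2.23771731])}
side {'fx': 348.24678867010397, 'fy': 348.24678867010397, 'cx': 249.6188913580052, 'cy': 192.80280210025867, 'position': array([ 503.20499879, 1065.96803959,  618.22161533]), 'orientation': array([ 0.02912134, -1.64884902, -2.58221814])}
```

View pics/scene0.png

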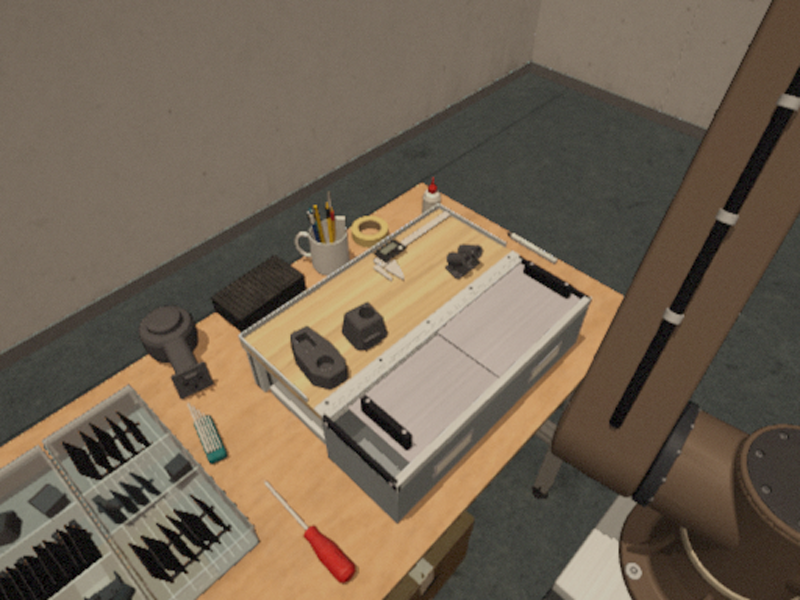

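View pics/side0.png

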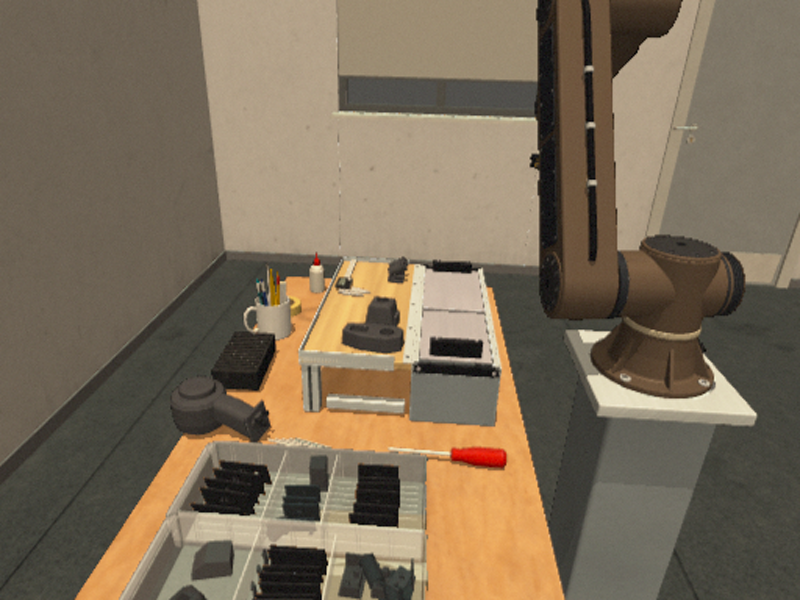

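The scene view shows the housing at about (320,357) on the left, with the hood to its right at (365,326). The left pull is at (387,420), and the cover is partly open. I'll enlarge this view to read exact pixels.

```bash
python3 - <<'E'
import cv2
from rig import manip
im=manip.camera("scene")
c=im[125:335,150:385]
cv2.imwrite("pics/crop.png",cv2.resize(c,None,fx=2.8,fy=2.8,interpolation=cv2.INTER_CUBIC))
E
```

```text
(no output)
```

View pics/crop.png

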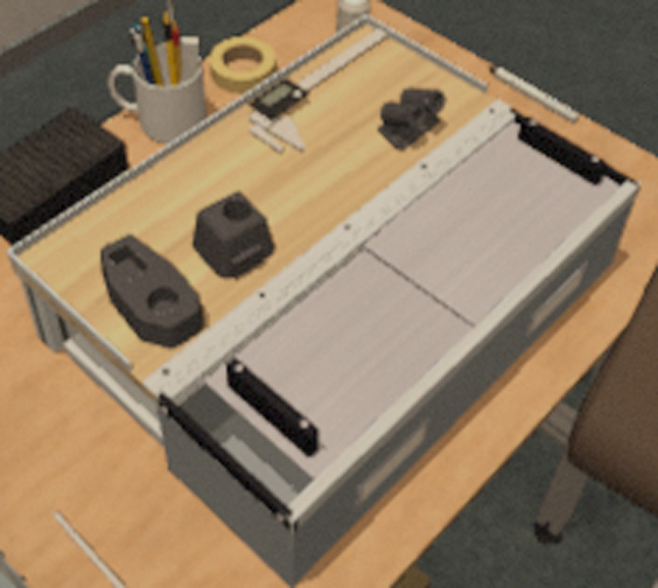

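The crop shows these positions (crop pixels):
- **Hopper:** front-left top corner (292,523), front-right (636,186).
- **Lip:** back corners (12,250) and (365,17).
- **Left pull:** top from (229,362) to (316,433).
- **Housing:** axis from about (118,240) to (183,320).
- **Hood:** base corners (195,245), (234,276) and (272,252).

```bash
cat > h.py <<'E'
import numpy as np
from rig import manip
from scipy.optimize import least_squares
from scipy.spatial.transform import Rotation as R
def ray(name,u,v,z):
    c=manip.calibration(name);r=R.from_rotvec(c["orientation"])
    d=r.apply([(u-c["cx"])/c["fx"],-(v-c["cy"])/c["fy"],-1]);p=np.array(c["position"])
    return (p+d*(z-p[2])/d[2])[:2]
crop=lambda px,py,z:ray("scene",150+px/2.8,125+py/2.8,z)
E
python3 - <<'E'
from h import *
C=[((292,523,124),(-177.5,241)),((636,186,124),(-177.5,-241)),((12,250,135),(177.5,240)),((365,17,135),(177.5,-240)),((150,383,124),(-22.5,240))]
W=np.array([crop(*a) for a,_ in C]);S=np.array([b for _,b in C]);print(W.round(1))
rot=lambda t:np.array([[np.cos(t),-np.sin(t)],[np.sin(t),np.cos(t)]])
f=lambda p:((S@rot(p[2]).T+p[:2])-W).ravel()
s=least_squares(f,[600,0,0]);print(s.x,s.fun.round(1))
np.save("st.npy",s.x)
for n,a in dict(pullb=(229,362,146),pullf=(316,435,146),divR=(370,248,124),Hbl=(103,245,154),Hbr=(134,235,154),Hr=(201,298,154),Hf=(165,330,154),Hl=(118,300,154),Hfb=(165,345,124),Hrb=(203,328,124),hl=(195,245,124),hf=(234,276,124),hr=(272,252,124),ht1=(205,208,170),ht2=(240,193,170),ht3=(268,222,170),tube=(400,147,124),tube2=(380,135,124),rpull1=(518,117,146),rpull2=(603,165,146)).items():
    w=crop(*a);print(n,w.round(),(rot(s.x[2]).T@(w-s.x[:2])).round())
E
```

```text
[[ 360.3  254.1]
 [ 358.8 -218.4]
 [ 710.8  247.1]
 [ 707.  -221.5]
 [ 525.4  248.1]]
[ 5.36272632e+02  1.38299418e+01 -1.40769452e-02] [ 1.9  3.2 -3.4 -6.3  6.4  4.2  3.4 -7.1 -8.3  6. ]
pullb [483. 199.] [-56. 185.]
pullf [389. 199.] [-150.  183.]
divR [491.  17.] [-45.   3.]
Hbl [644. 196.] [105. 184.]
Hbr [633. 170.] [ 95. 157.]
Hr [541. 176.] [  2. 162.]
Hf [538. 218.] [ -1. 204.]
Hl [589. 225.] [ 49. 212.]
Hfb [544. 215.] [  5. 202.]
Hrb [534. 182.] [ -4. 168.]
hl [607. 125.] [ 69. 112.]
hf [556. 125.] [ 18. 111.]
hr [551.  82.] [14. 69.]
ht1 [601. 114.] [ 63. 101.]
ht2 [592.  81.] [55. 68.]
ht3 [550.  88.] [13. 74.]
tube [ 555. -101.] [  20. -115.]
tube2 [ 580. -100.] [  45. -113.]
rpull1 [ 485. -197.] [ -48. -211.]
rpull2 [ 389. -198.] [-145. -214.]
```

Emit:
jog_arm(moves=[{"wz":0.95,"jaw":-1},{"wz":0.95,"jaw":-1},{"wz":0.95,"jaw":-1},{"dx":1,"dy":-0.8,"jaw":-1},{"dx":1,"dy":-0.8,"jaw":-1},{"dx":1,"dy":-0.8,"jaw":-1},{"dx":1,"dy":-0.8,"jaw":-1},{"dx":1,"dy":-0.8,"jaw":-1},{"dx":1,"dy":-0.8,"jaw":-1},{"dx":1,"dy":-0.8,"jaw":-1},{"dx":1,"dy":-0.8,"jaw":-1},{"dx":0.8,"dy":-0.8,"jaw":-1}])

```text
$.moves[0]: bad value
```

Emit:
jog_arm(moves=[{"dx":0,"dy":0,"dz":0,"wx":0,"wy":0,"wz":0.95,"jaw":-1},{"dx":0,"dy":0,"dz":0,"wx":0,"wy":0,"wz":0.95,"jaw":-1},{"dx":0,"dy":0,"dz":0,"wx":0,"wy":0,"wz":0.95,"jaw":-1},{"dx":1,"dy":-0.8,"dz":0,"wx":0,"wy":0,"wz":0,"jaw":-1},{"dx":1,"dy":-0.8,"dz":0,"wx":0,"wy":0,"wz":0,"jaw":-1},{"dx":1,"dy":-0.8,"dz":0,"wx":0,"wy":0,"wz":0,"jaw":-1},{"dx":1,"dy":-0.8,"dz":0,"wx":0,"wy":0,"wz":0,"jaw":-1},{"dx":1,"dy":-0.8,"dz":0,"wx":0,"wy":0,"wz":0,"jaw":-1},{"dx":1,"dy":-0.8,"dz":0,"wx":0,"wy":0,"wz":0,"jaw":-1},{"dx":1,"dy":-0.8,"dz":0,"wx":0,"wy":0,"wz":0,"jaw":-1},{"dx":1,"dy":-0.8,"dz":0,"wx":0,"wy":0,"wz":0,"jaw":-1},{"dx":0.8,"dy":-0.8,"dz":0,"wx":0,"wy":0,"wz":0,"jaw":-1}])

```text
clock: 1.15
tool_pos: [406.9, -391.4, 214.5]
orientation: [-3.142, -0.0, -0.0]
wrist_force: [-0.1, 0.0, -0.1]
width: 20.6
grasp_force: 0.0
```

Emit:
jog_arm(moves=[{"dx":0.1,"dy":-1,"dz":0,"wx":0,"wy":0,"wz":0,"jaw":-1},{"dx":0.1,"dy":-1,"dz":0,"wx":0,"wy":0,"wz":0,"jaw":-1},{"dx":0.1,"dy":-1,"dz":0,"wx":0,"wy":0,"wz":0,"jaw":-1},{"dx":0.1,"dy":-1,"dz":0,"wx":0,"wy":0,"wz":0,"jaw":-1},{"dx":0.1,"dy":-1,"dz":0,"wx":0,"wy":0,"wz":0,"jaw":-1},{"dx":0.1,"dy":-1,"dz":0,"wx":0,"wy":0,"wz":0,"jaw":-1},{"dx":0.1,"dy":-1,"dz":0,"wx":0,"wy":0,"wz":0,"jaw":-1},{"dx":0.1,"dy":-1,"dz":0,"wx":0,"wy":0,"wz":0,"jaw":-1},{"dx":0.1,"dy":-1,"dz":0,"wx":0,"wy":0,"wz":0,"jaw":-1},{"dx":0.1,"dy":-1,"dz":0,"wx":0,"wy":0,"wz":0,"jaw":-1},{"dx":0,"dy":-1,"dz":0,"wx":0,"wy":0,"wz":0,"jaw":-1},{"dx":0,"dy":-1,"dz":0,"wx":0,"wy":0,"wz":0,"jaw":-1}])

```text
clock: 2.15
tool_pos: [435.1, -31.5, 214.6]
orientation: [3.142, -0.001, -0.0]
wrist_force: [0.3, 0.3, 0.2]
width: 0.4
grasp_force: 0.0
```

Emit:
jog_arm(moves=[{"dx":0,"dy":-1,"dz":0,"wx":0,"wy":0,"wz":0,"jaw":-1},{"dx":0,"dy":-1,"dz":0,"wx":0,"wy":0,"wz":0,"jaw":-1},{"dx":0,"dy":-1,"dz":0,"wx":0,"wy":0,"wz":0,"jaw":-1},{"dx":0,"dy":-1,"dz":0,"wx":0,"wy":0,"wz":0,"jaw":-1},{"dx":0,"dy":-1,"dz":0,"wx":0,"wy":0,"wz":0,"jaw":-1},{"dx":0,"dy":-1,"dz":0,"wx":0,"wy":0,"wz":0,"jaw":-1},{"dx":0,"dy":-1,"dz":0,"wx":0,"wy":0,"wz":0,"jaw":-1},{"dx":0,"dy":-1,"dz":0,"wx":0,"wy":0,"wz":0,"jaw":-1},{"dx":0,"dy":-1,"dz":0,"wx":0,"wy":0,"wz":0,"jaw":-1}])

```text
clock: 2.9
tool_pos: [435.0, 238.6, 214.5]
orientation: [3.141, -0.0, -0.0]
wrist_force: [0.2, -0.2, 0.4]
width: 0.4
grasp_force: 0.0
```

Emit:
jog_arm(moves=[{"dx":0,"dy":0,"dz":0.9,"wx":0,"wy":0,"wz":0,"jaw":-1},{"dx":0,"dy":0,"dz":0.9,"wx":0,"wy":0,"wz":0,"jaw":-1},{"dx":0,"dy":0,"dz":0.9,"wx":0,"wy":0,"wz":0,"jaw":-1},{"dx":0,"dy":0.4,"dz":0,"wx":0,"wy":0,"wz":0,"jaw":-1},{"dx":0,"dy":0.4,"dz":0,"wx":0,"wy":0,"wz":0,"jaw":-1},{"dx":0,"dy":0.4,"dz":0,"wx":0,"wy":0,"wz":0,"jaw":-1},{"dx":0,"dy":0.4,"dz":0,"wx":0,"wy":0,"wz":0,"jaw":-1}])

```text
clock: 3.48
tool_pos: [435.8, 187.8, 134.9]
orientation: [-3.141, 0.001, -0.003]
wrist_force: [0.8, 2.1, -1.6]
width: 0.3
grasp_force: 1.2
```

Emit:
jog_arm(moves=[{"dx":0,"dy":0.5,"dz":0,"wx":0,"wy":0,"wz":0,"jaw":-1},{"dx":0,"dy":0.5,"dz":0,"wx":0,"wy":0,"wz":0,"jaw":-1},{"dx":0,"dy":0.5,"dz":0,"wx":0,"wy":0,"wz":0,"jaw":-1},{"dx":0,"dy":0.5,"dz":0,"wx":0,"wy":0,"wz":0,"jaw":-1},{"dx":0,"dy":0.5,"dz":0,"wx":0,"wy":0,"wz":0,"jaw":-1},{"dx":0,"dy":0.5,"dz":0,"wx":0,"wy":0,"wz":0,"jaw":-1},{"dx":0,"dy":0.5,"dz":0,"wx":0,"wy":0,"wz":0,"jaw":-1},{"dx":0,"dy":0.4,"dz":0,"wx":0,"wy":0,"wz":0,"jaw":-1},{"dx":0,"dy":0.2,"dz":0,"wx":0,"wy":0,"wz":0,"jaw":-1}])

```text
clock: 4.23
tool_pos: [435.2, 64.1, 134.8]
orientation: [3.142, -0.003, 0.002]
wrist_force: [-1.6, 2.2, 1.0]
width: 0.8
grasp_force: 1.2
```

Emit:
jog_arm(moves=[{"dx":0,"dy":0.2,"dz":0,"wx":0,"wy":0,"wz":0,"jaw":-1},{"dx":0,"dy":0.1,"dz":0,"wx":0,"wy":0,"wz":0,"jaw":-1}])

```text
clock: 4.4
tool_pos: [435.6, 56.2, 134.4]
orientation: [3.141, -0.002, 0.003]
wrist_force: [-1.1, 2.5, 2.1]
width: 0.4
grasp_force: 1.2
```

Still sliding freely, so I'll creep to the stop.

Emit:
jog_arm(moves=[{"dx":0,"dy":0.1,"dz":0,"wx":0,"wy":0,"wz":0,"jaw":-1},{"dx":0,"dy":0.1,"dz":0,"wx":0,"wy":0,"wz":0,"jaw":-1}])

```text
clock: 4.57
tool_pos: [435.6, 51.0, 133.9]
orientation: [3.142, 0.0, 0.002]
wrist_force: [0.5, 2.7, 2.6]
width: 0.5
grasp_force: 1.2
```

Emit:
jog_arm(moves=[{"dx":0,"dy":0.08,"dz":0,"wx":0,"wy":0,"wz":0,"jaw":-1},{"dx":0,"dy":0,"dz":0,"wx":0,"wy":0,"wz":0,"jaw":-1}])

```text
clock: 4.73
tool_pos: [435.5, 48.5, 133.6]
orientation: [3.141, 0.0, 0.0]
wrist_force: [-0.1, -0.3, 0.3]
width: 0.3
grasp_force: 0.0
```

Emit:
jog_arm(moves=[{"dx":0,"dy":0.1,"dz":0,"wx":0,"wy":0,"wz":0,"jaw":-1},{"dx":0,"dy":0.1,"dz":0,"wx":0,"wy":0,"wz":0,"jaw":-1}])

```text
clock: 4.9
tool_pos: [435.4, 43.8, 133.6]
orientation: [-3.139, 0.002, -0.0]
wrist_force: [2.8, 45.3, 2.9]
width: 0.7
grasp_force: 22.9
```

Emit:
jog_arm(moves=[{"dx":0,"dy":-0.4,"dz":0,"wx":0,"wy":0,"wz":0,"jaw":-1},{"dx":0,"dy":0,"dz":-1,"wx":0,"wy":0,"wz":0,"jaw":-1},{"dx":0,"dy":0,"dz":-1,"wx":0,"wy":0,"wz":0,"jaw":-0.4},{"dx":0.5,"dy":-0.3,"dz":-1,"wx":0,"wy":0,"wz":0,"jaw":-0.4},{"dx":1,"dy":-0.3,"dz":0,"wx":0,"wy":0,"wz":0,"jaw":-0.4},{"dx":1,"dy":-0.3,"dz":0,"wx":0,"wy":0,"wz":0,"jaw":-0.4},{"dx":1,"dy":-0.3,"dz":0,"wx":0,"wy":0,"wz":0,"jaw":-0.4},{"dx":1,"dy":0,"dz":0,"wx":0,"wy":0,"wz":0,"jaw":-0.4},{"dx":1,"dy":0,"dz":0,"wx":0,"wy":0,"wz":0,"jaw":-0.4},{"dx":1,"dy":0,"dz":0,"wx":0,"wy":0,"wz":0,"jaw":-0.4}])

```text
clock: 5.73
tool_pos: [631.5, 90.6, 223.1]
orientation: [3.141, 0.001, -0.001]
wrist_force: [-0.2, 0.2, -0.2]
width: 28.1
grasp_force: 0.0
```

```bash
python3 - <<'E'
from h import *
import cv2
print(manip.state()["tool_pos"]); print(manip.calibration("wrist"))
a=manip.camera("wrist")
for n,p in dict(cal1=(250,120),cal2=(300,150),cal3=(280,150)).items(): print(n,crop(*p,124))
cv2.imwrite("pics/w1.png",cv2.resize(a,(800,600),interpolation=cv2.INTER_CUBIC))
E
```

```text
[631.50248435  90.64707936 223.14958924]
{'fx': 290.7260207618598, 'fy': 290.7260207618598, 'cx': 253.40834650405827, 'cy': 185.23363640124055, 'position': array([701.50045302,  91.78252938, 391.46738883]), 'orientation': array([-0.20160625,  0.19936567, -1.56096156])}
cal1 [688.20972888 -24.70895787]
cal2 [622.44278836 -29.01254536]
cal3 [636.51632727 -15.27354126]
```

View pics/w1.png

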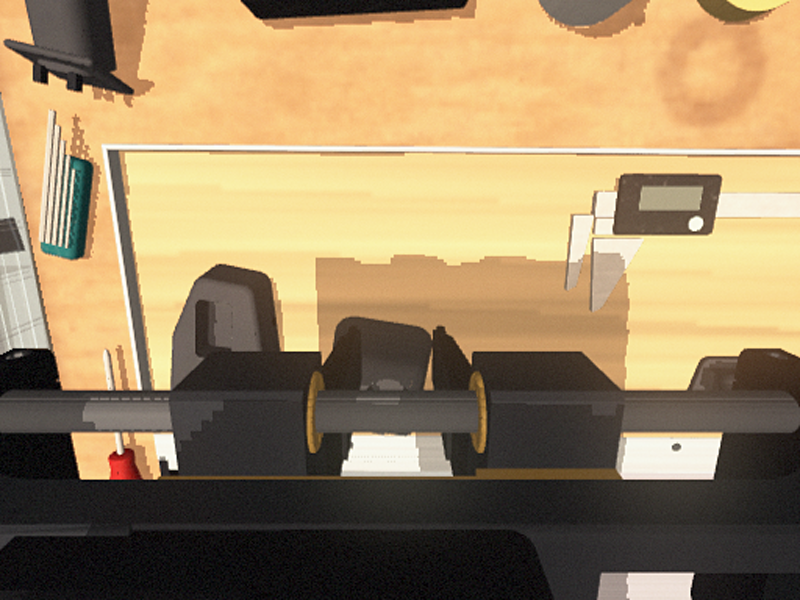

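The wrist view shows the hood's rear top edge from (338,320) to (430,332). The housing's stern is from (215,265) to (268,275).

```bash
python3 - <<'E'
from h import *
for n,(u,v,z) in dict(hoodL=(336,322,165),hoodR=(432,334,165),hoodtop=(338,318,170),sternL=(215,265,154),sternR=(245,272,154),sternRb=(272,275,124),sL=(175,335,154),sR=(262,345,154),calTip=(568,288,128)).items(): print(n,ray("wrist",u*.64,v*.64,z).round())
E
```

```text
hoodL [629. 122.]
hoodR [623.  72.]
hoodtop [633. 121.]
sternL [657. 187.]
sternR [654. 171.]
sternRb [645. 166.]
sL [618. 213.]
sR [612. 165.]
calTip [638. -12.]
```

Emit:
jog_arm(moves=[{"dx":1,"dy":-0.2,"dz":0,"wx":0,"wy":0,"wz":0,"jaw":-0.4},{"dx":0,"dy":0,"dz":1,"wx":0,"wy":0,"wz":0,"jaw":-0.4},{"dx":0,"dy":0,"dz":1,"wx":0,"wy":0,"wz":0,"jaw":-0.4},{"dx":0,"dy":0,"dz":0.8,"wx":0,"wy":0,"wz":0,"jaw":-0.4},{"dx":-0.3,"dy":0,"dz":0,"wx":0,"wy":0,"wz":0,"jaw":-0.4},{"dx":-0.4,"dy":0,"dz":0,"wx":0,"wy":0,"wz":0,"jaw":-0.4},{"dx":-0.4,"dy":0,"dz":0,"wx":0,"wy":0,"wz":0,"jaw":-0.4},{"dx":-0.4,"dy":0,"dz":0,"wx":0,"wy":0,"wz":0,"jaw":-0.4}])

```text
clock: 6.45
tool_pos: [614.5, 96.5, 140.7]
orientation: [3.141, 0.0, 0.001]
wrist_force: [0.2, 0.8, -0.1]
width: 28.9
grasp_force: 0.1
```

Emit:
jog_arm(moves=[{"dx":-0.4,"dy":0,"dz":0,"wx":0,"wy":0,"wz":0,"jaw":-0.4},{"dx":-0.4,"dy":0,"dz":0,"wx":0,"wy":0,"wz":0,"jaw":-0.4},{"dx":-0.4,"dy":0,"dz":0,"wx":0,"wy":0,"wz":0,"jaw":-0.4},{"dx":-0.4,"dy":0,"dz":0,"wx":0,"wy":0,"wz":0,"jaw":-0.4},{"dx":-0.4,"dy":0,"dz":0,"wx":0,"wy":0,"wz":0,"jaw":-0.4},{"dx":-0.4,"dy":0,"dz":0,"wx":0,"wy":0,"wz":0,"jaw":-0.4},{"dx":-0.4,"dy":0,"dz":0,"wx":0,"wy":0,"wz":0,"jaw":-0.4},{"dx":-0.4,"dy":0,"dz":0,"wx":0,"wy":0,"wz":0,"jaw":-0.4},{"dx":-0.4,"dy":0,"dz":0,"wx":0,"wy":0,"wz":0,"jaw":-0.4},{"dx":-0.4,"dy":0,"dz":0,"wx":0,"wy":0,"wz":0,"jaw":-0.4},{"dx":0,"dy":0,"dz":0,"wx":0,"wy":0,"wz":0,"jaw":-0.4}])

```text
clock: 7.37
tool_pos: [493.4, 96.6, 140.8]
orientation: [3.141, 0.0, -0.0]
wrist_force: [1.6, 0.8, 0.3]
width: 28.8
grasp_force: 0.0
```

Emit:
jog_arm(moves=[{"dx":0,"dy":0,"dz":-1,"wx":0,"wy":0,"wz":0,"jaw":-0.4},{"dx":0,"dy":0,"dz":-1,"wx":0,"wy":0,"wz":0,"jaw":-0.4},{"dx":0,"dy":0,"dz":-1,"wx":0,"wy":0,"wz":0,"jaw":-0.4},{"dx":1,"dy":0,"dz":0,"wx":0,"wy":0,"wz":0,"jaw":-0.6},{"dx":1,"dy":0,"dz":0,"wx":0,"wy":0,"wz":0,"jaw":-0.6},{"dx":1,"dy":0,"dz":0,"wx":0,"wy":0,"wz":0,"jaw":-0.6},{"dx":1,"dy":0,"dz":0,"wx":0,"wy":0,"wz":0,"jaw":-0.6},{"dx":1,"dy":0,"dz":0,"wx":0,"wy":0,"wz":0,"jaw":-0.6},{"dx":1,"dy":0,"dz":0,"wx":0,"wy":0,"wz":0,"jaw":-0.6}])

```text
clock: 8.12
tool_pos: [676.9, 96.4, 230.7]
orientation: [3.141, -0.0, 0.002]
wrist_force: [-0.5, -0.3, -0.1]
width: 18.7
grasp_force: 0.0
```

```bash
python3 - <<'E'
from h import *
import cv2
print(manip.state()["tool_pos"])
a=cv2.resize(manip.camera("scene")[110:335,130:385],None,fx=1.5,fy=1.5)
b=cv2.resize(manip.camera("wrist")[60:285,60:320],None,fx=1.5,fy=1.5)
cv2.imwrite("pics/c2.png",np.hstack([a,b]))
E
```

```text
[676.91504739  96.42937832 230.67349669]
```

View pics/c2.png

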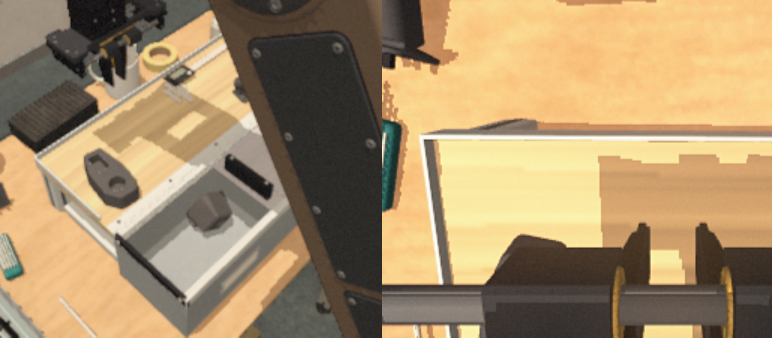

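The hood is in the bay and the cover is open. Next I'll push the housing from its stern.

Emit:
jog_arm(moves=[{"dx":0,"dy":-1,"dz":0,"wx":0,"wy":0,"wz":0,"jaw":-0.75},{"dx":0,"dy":-1,"dz":0,"wx":0,"wy":0,"wz":0,"jaw":-0.75},{"dx":0,"dy":-1,"dz":0,"wx":0,"wy":0,"wz":0,"jaw":-0.75},{"dx":0,"dy":0,"dz":0.8,"wx":0,"wy":0,"wz":0,"jaw":-0.75},{"dx":0,"dy":0,"dz":0.8,"wx":0,"wy":0,"wz":0,"jaw":-0.75},{"dx":0,"dy":0,"dz":0.8,"wx":0,"wy":0,"wz":0,"jaw":-0.75},{"dx":0,"dy":0,"dz":0.8,"wx":0,"wy":0,"wz":0,"jaw":-0.75},{"dx":-0.2,"dy":0,"dz":0,"wx":0,"wy":0,"wz":0,"jaw":-0.75},{"dx":-0.3,"dy":0,"dz":0,"wx":0,"wy":0,"wz":0,"jaw":-0.75},{"dx":-0.3,"dy":0,"dz":0,"wx":0,"wy":0,"wz":0,"jaw":-0.75},{"dx":-0.3,"dy":0,"dz":0,"wx":0,"wy":0,"wz":0,"jaw":-0.75}])

```text
clock: 9.13
tool_pos: [641.9, 186.7, 135.8]
orientation: [-3.141, 0.0, -0.004]
wrist_force: [1.5, 0.4, -0.5]
width: 11.6
grasp_force: 0.3
```

Emit:
jog_arm(moves=[{"dx":-0.4,"dy":0,"dz":0,"wx":0,"wy":0,"wz":0,"jaw":-0.75},{"dx":-0.4,"dy":0,"dz":0,"wx":0,"wy":0,"wz":0,"jaw":-0.75},{"dx":-0.4,"dy":0,"dz":0,"wx":0,"wy":0,"wz":0,"jaw":-0.75}])

```text
clock: 9.38
tool_pos: [605.7, 186.7, 135.6]
orientation: [-3.141, 0.0, -0.005]
wrist_force: [0.4, -0.7, -0.1]
width: 12.0
grasp_force: 0.5
```

```bash
python3 - <<'E'
from h import *
import cv2
print(manip.state()["tool_pos"])
a=cv2.resize(manip.camera("scene")[110:335,130:385],None,fx=1.5,fy=1.5)
b=cv2.resize(manip.camera("side")[140:290,150:350],(390,337))
cv2.imwrite("pics/c3.png",np.hstack([a[:337],b]))
E
```

```text
[605.72456195 186.71807125 135.6034103 ]
```

View pics/c3.png

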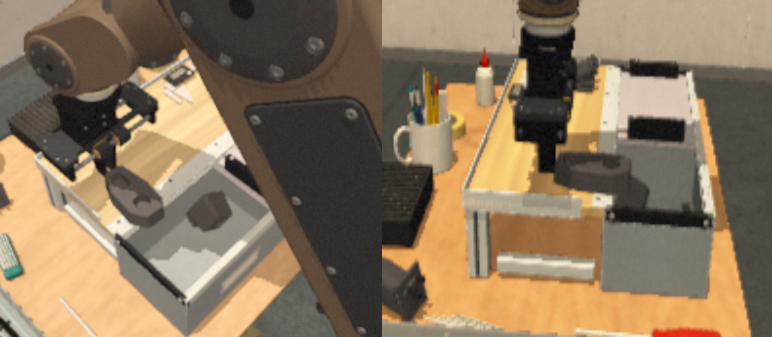

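The housing is sliding straight with its bow already over the rail, so I'll keep pushing.

Emit:
jog_arm(moves=[{"dx":-0.4,"dy":0,"dz":0,"wx":0,"wy":0,"wz":0,"jaw":-0.75},{"dx":-0.4,"dy":0,"dz":0,"wx":0,"wy":0,"wz":0,"jaw":-0.75},{"dx":-0.4,"dy":0,"dz":0,"wx":0,"wy":0,"wz":0,"jaw":-0.75},{"dx":-0.4,"dy":0,"dz":0,"wx":0,"wy":0,"wz":0,"jaw":-0.75},{"dx":-0.4,"dy":0,"dz":0,"wx":0,"wy":0,"wz":0,"jaw":-0.75},{"dx":-0.4,"dy":0,"dz":0,"wx":0,"wy":0,"wz":0,"jaw":-0.75},{"dx":-0.4,"dy":0,"dz":0,"wx":0,"wy":0,"wz":0,"jaw":-0.75},{"dx":-0.4,"dy":0,"dz":0,"wx":0,"wy":0,"wz":0,"jaw":-0.75},{"dx":-0.4,"dy":0,"dz":0,"wx":0,"wy":0,"wz":0,"jaw":-0.75},{"dx":-0.4,"dy":0,"dz":0,"wx":0,"wy":0,"wz":0,"jaw":-0.75}])

```text
clock: 10.32
tool_pos: [486.3, 186.7, 134.6]
orientation: [-3.141, 0.0, -0.003]
wrist_force: [-0.2, -0.0, -0.2]
width: 11.7
grasp_force: 0.0
```

Emit:
jog_arm(moves=[{"dx":0,"dy":0,"dz":-1,"wx":0,"wy":0,"wz":0,"jaw":-0.75},{"dx":0,"dy":0,"dz":-1,"wx":0,"wy":0,"wz":0,"jaw":-0.75},{"dx":0,"dy":0,"dz":-1,"wx":0,"wy":0,"wz":0,"jaw":-0.75},{"dx":1,"dy":0,"dz":0,"wx":0,"wy":0,"wz":0,"jaw":-0.75},{"dx":1,"dy":0,"dz":0,"wx":0,"wy":0,"wz":0,"jaw":-0.75},{"dx":1,"dy":0,"dz":0,"wx":0,"wy":0,"wz":0,"jaw":-0.75},{"dx":1,"dy":0,"dz":0,"wx":0,"wy":0,"wz":0,"jaw":-0.75},{"dx":1,"dy":0,"dz":0,"wx":0,"wy":0,"wz":0,"jaw":-0.75},{"dx":0,"dy":0,"dz":0,"wx":0,"wy":0,"wz":0,"jaw":-0.75}])

```text
clock: 11.07
tool_pos: [640.6, 186.1, 223.9]
orientation: [-3.141, 0.002, -0.005]
wrist_force: [0.7, -0.6, -0.0]
width: 12.0
grasp_force: 0.0
```

```bash
python3 - <<'E'
from h import *
import cv2
s=manip.state();print(s["tool_pos"],s["wrist_force"])
a=cv2.resize(manip.camera("scene")[110:335,130:385],None,fx=1.5,fy=1.5)
b=cv2.resize(manip.camera("side")[140:290,150:350],(390,337))
cv2.imwrite("pics/c4.png",np.hstack([a[:337],b]))
E
```

```text
[640.56144293 186.10372206 223.86735927] [ 0.69743997 -0.59014037 -0.02994151]
```

View pics/c4.png

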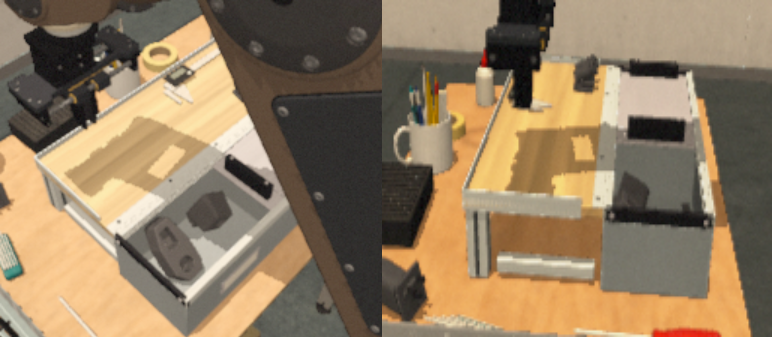

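Both prints lie in the bay below the rim, the left cover is open and the right one is shut. The robot is clear of everything.

```bash
python3 -c "
from rig import manip
print(manip.job_done())"
```

```text
the job is handed in; nothing more can be done
None
```

Job handed in at about 11 s of the 48 s allowed: the final pictures show both prints in the left bay, the left cover slid to its stop, the right cover shut and no sign that a bystander moved; the hand-in gave no verdict.

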